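# Load a hand lamp and hold its bayonet cap at the test position

## Task

Stand the two battery cells, button up, in the two bores of the hand lamp that is fixed lens-down on the bench, then set its bayonet cap on the neck with the rib in line with the bores, press it down and turn it clockwise half of its travel, to the single-bar test mark, where the sprung switch runs the lamp only while the cap is held. Never let it go on to the lock click at the end of its travel, and leave the screwdriver, tape measure and sanding block where they are. Finish while still holding the cap at the test mark.

Things in the scene. Friction and masses are not known exactly. Their poses are not given: they have to be found in the camera images.
- lamp: Hand lamp of grey plastic, fixed lens-down on a plywood board 150 x 150 x 12 mm. Origin on the bench under its centre, z up. Barrel 105 mm in diameter up to a flat shoulder 81 mm above the bench; on it a neck 69 mm in diameter, its rim 105 mm above the bench. Four clips on the board's corners are 37 mm high; a thin wire bail runs round the barrel at 133 mm diameter, 48 to 60 mm up.
- neck (a point): Centre of the neck's rim, 105 mm above the bench; axes as the lamp's: x along the row of two bores. A flange (80 mm across, the neck's top 6 mm) has two gaps 40 degrees wide, at +x and -x: the cap's lugs go down there (8 degrees of play either way), then turn clockwise seen from above, under the flange. Anticlockwise is blocked.
- bore_0 (a point): Centre of the mouth of one bore, at the rim; axes as the lamp's. Bore 30 mm in diameter, chamfered, 16.5 mm from the neck's centre towards -x. A sprung contact 45 mm below the rim (gives at 1 N, then 0.3 N a mm, 8 mm travel) is its floor, so a loaded cell stands 5 mm proud of the rim until the cap presses it down.
- bore_1 (a point): Centre of the mouth of the other bore, the same, 16.5 mm from the neck's centre towards +x.
- entry_mark (a point): White mark of two thin parallel bars on the lamp's shoulder, 48 mm from the axis towards +x (another opposite): the rib's direction at entry. The shoulder is 24 mm below the rim.
- test_mark (a point): White single-bar mark on the shoulder, 48 mm from the axis, 45 degrees clockwise of the entry mark (another opposite): the rib's direction at test, half of the travel.
- lock_mark (a point): White dot on the shoulder, 48 mm from the axis, 90 degrees clockwise of the entry mark (another opposite): the rib's direction in the lock. A hump under the flange begins to be felt at 58 degrees; the lock clicks just before 90.
- switch_ring (a joint): Turn of the sprung switch ring under the flange, 0 to 1.414 rad, growing clockwise seen from above. The cap's lugs meet its dogs 9 degrees after the entry and carry it along: it reads the cap's turn less 0.157, about 0.63 at the test mark, 1.41 in the lock. Its spring turns the cap back when let go: 0.09 N m at 0, 0.13 at test; friction under the flange adds a little.
- cap_grip (a point): Bayonet cap, grey, 91 mm in diameter, 42.5 mm high, 70 g, lying rib up on the bench. This point: centre of its grip rib, 30 mm above the skirt's lower edge; z up, x along the rib. Rib: straight bar 66 x 12 mm, standing 25 mm above the cap's flat top (17.5 to 42.5 mm above the lower edge); pinch it across its 12 mm from above. The cap is the same after half a turn.
- cap_seat (a point): Centre of the underside of the cap's flat top, 16.5 mm below cap_grip, same axes. Skirt: 84 mm inner diameter, 13.5 mm deep, with two lugs 5 mm high inside its lower edge, at +x and -x. Height over the rim: 13.5 mm with the lugs on top of the flange, 0 pressed right down (5 N with both cells in), 2.5 mm turned under the flange, pushed up by the cells.
- cell_a_mid (a point): Centre, half-way up, of one battery cell: an upright cylinder 26 mm in diameter, 50 mm high with the button (10 mm wide, 3 mm high) on top, 70 g, standing on the bench; z up.
- cell_b_mid (a point): Centre, half-way up, of the other battery cell, the same.
- screwdriver: Screwdriver lying on the bench, 200 mm long, handle 29 mm thick; origin at its middle, on the bench. To be left alone.
- tape_measure: Tape measure standing on the bench, 37 x 76 x 65 mm; origin under its centre. To be left alone.
- sanding_block: Sanding block, 62 x 110 x 34 mm; origin under its centre. To be left alone.
There are look-alikes about, which are no part of the job. What is shaped like the part that bears cell_b_mid but orange is not meant.

How it is judged (in metres and radians):
On the way, in this order (a step that is already met when the one before it is completed fails the run):
1. both cells stand upright in the lamp's bores, one in each ((((z of cell_a_mid in the frame of bore_0 below -0.018 m and horizontal distance between cell_a_mid and bore_0 below 0.006 m and angle between cell_a_mid's own z axis and vertical below 0.15 rad) and (z of cell_b_mid in the frame of bore_1 below -0.018 m and horizontal distance between cell_b_mid and bore_1 below 0.006 m and angle between cell_b_mid's own z axis and vertical below 0.15 rad)) or ((z of cell_a_mid in the frame of bore_1 below -0.018 m and horizontal distance between cell_a_mid and bore_1 below 0.006 m and angle between cell_a_mid's own z axis and vertical below 0.15 rad) and (z of cell_b_mid in the frame of bore_0 below -0.018 m and horizontal distance between cell_b_mid and bore_0 below 0.006 m and angle between cell_b_mid's own z axis and vertical below 0.15 rad)))), for 0.2 s.
2. the cap is pressed down over the neck, its lugs below the flange (z of cap_seat in the frame of neck below 0.0045 m and horizontal distance between cap_seat and neck below 0.004 m and angle between cap_seat's own z axis and vertical below 0.08 rad), for 0.1 s.
At the end, for the whole second after the job is handed in: One cell upright in each bore (6 mm), the cap pressed under the flange (its underside below 4.5 mm over the rim, within 4 mm of centre), turned 32 to 57 degrees clockwise from its entry, switch ring carried along (0.36 to 0.90 rad) and at rest, fingers still holding the cap (over 1 N) (all of step 2 and (((z of cell_a_mid in the frame of bore_0 below -0.018 m and horizontal distance between cell_a_mid and bore_0 below 0.006 m and angle between cell_a_mid's own z axis and vertical below 0.15 rad) and (z of cell_b_mid in the frame of bore_1 below -0.018 m and horizontal distance between cell_b_mid and bore_1 below 0.006 m and angle between cell_b_mid's own z axis and vertical below 0.15 rad)) or ((z of cell_a_mid in the frame of bore_1 below -0.018 m and horizontal distance between cell_a_mid and bore_1 below 0.006 m and angle between cell_a_mid's own z axis and vertical below 0.15 rad) and (z of cell_b_mid in the frame of bore_0 below -0.018 m and horizontal distance between cell_b_mid and bore_0 below 0.006 m and angle between cell_b_mid's own z axis and vertical below 0.15 rad))) and angle between the x axis of cap_seat and the x axis of neck, either way round between 0.56 and 1 rad and value of joint switch_ring between 0.36 and 0.9 rad and velocity of joint switch_ring between -0.1 and 0.1 rad/s and contact force between the fingers and cap above 1 N); the arm keeps its last pose, push and grip.
It fails at once if the cap is turned on into the lock (value of joint switch_ring above 1.2 rad).
It fails at once if the screwdriver is disturbed (moved more than 25 mm) (distance of screwdriver from where it was at the start of the episode above 0.025 m).
It fails at once if the tape measure is disturbed (moved more than 25 mm) (distance of tape_measure from where it was at the start of the episode above 0.025 m).
It fails at once if the sanding block is disturbed (moved more than 25 mm) (distance of sanding_block from where it was at the start of the episode above 0.025 m).
It also fails if it takes over 69 s, if anything falls off the work surface, if the arm or the gripper's body presses on something with over 40 N, if the wrist force passes 120 N, or if a joint passes its speed limit or range.

## Robot

A 6-joint arm with a two-finger parallel gripper is mounted at the origin on a cart in front of the work surface, level with it; the furniture and walls round the work are solid. World frame = base frame: x ahead of the robot, y to its left, z up, the work surface at z = 0. Lengths are in m, angles in degrees, forces in N, time in s.
With the tool pointing down it reaches from about 0.375 to 0.9 m from the base axis. Payload 3.1 kg.
Tool frame: the origin (TCP) lies on the centre line of the jaws, within the pads' length; the fingertips stand 25 mm ahead of it and the grasp point (between the pads) lies 6 mm ahead of it; y points along the fingers, x is the direction in which the jaws open and shut, and the axes are right-handed (so a half turn about y gives the same grasp; the last joint's range is limited). The gripper opens to 87 mm and grips with 3 to 60 N. Pads are 19 mm wide; open, the fingers measure 117 mm over their backs; the gripper's body (75 mm by 190 mm) begins 51 mm behind the grasp point.
Start: joints at [-76.92, 30.224, 82.088, -0, 67.689, -10.227], TCP at [0.247, -0.574, 0.248] pointing down, gripper open.
Joint ranges: [-176.69, 176.69], [-43.24, 126.21], [12.49, 139.97], [-82, 262], [0, 151.66], [-163.58, 163.58]. Speed limits (degrees/s): [159.86, 159.86, 180, 180, 180, 180].

## Interface

Orientations are given as a 3x3 rotation matrix whose columns are the frame's x, y, z axes.
In Python, from rig import * gives the robot as it stands.
- The arm moves only by the tool play_rows, never from a script. Its argument "commands" is a list of rows, each a list of 2 entries, a list of its own where there are three numbers: the shift along the world's x, y, z in m, then the turn, a rotation vector about the world's x, y, z in rad. A call has 1 to 10 rows; each row is the pose to reach, as a shift and turn from the pose commanded when the call began; what a row does not reach only later rows make up. A row lasts 1/8 s, in which the tool goes at most 62.5 mm and 10.7 degrees, less where a joint would pass 70% of its speed; a pose out of reach is approached as far as the arm can. A call with a gripper value outside its range is refused whole. "gripper" is the finger opening in m, from 0 to 0.087, set as the call begins (left out, the last holds). The fingers move at their own pace and stop on an object; the grip force is fixed at half the most. Time passes only in rows, so rows that repeat a pose let the fingers close. It gives the time, the measured TCP pose, the force and the opening at its end, in the units of the state.
- read_state(): the state, without advancing time (a new reading comes with each control period).
- capture(name): name is "scene" or "side" or "wrist"; returns a dict with "frame" (384x512x3 uint8, red, green, blue), "depth" (384x512 float32, m along the optical axis (not along the pixel's ray), 0 where there is no reading), "mtx" (3x3 intrinsics, pixels), "cam_to_world" (4x4, takes a point from camera to world coordinates); the wrist camera has in their place "hand_eye" (4x4, takes a point from camera to tool coordinates, whose origin is the TCP and whose axes are the tool frame's). Camera axes: x right, y down, z forward; pixel columns grow to the right and rows downward; lengths in m; the calibration is good to about 2 mm. The wrist camera is an equidistant fisheye: a pixel r from the principal point sees the ray r / f radians off the axis. A picture is of the moment at which its call begins: read the wrist's pose just before it.
- hand_in(): hands the job in, once; it reports no verdict.
The state is a dict: "time_s": time; "joint_positions": joint angles; "qvel": joint speeds; "tau": joint torques, N m; "position": TCP position; "tcp_rot": TCP orientation; "force": force on the tool from outside, world axes, zero at the start; "moment": the same for the moment, N m; "opening": opening from 0.0 (shut) to 1.0 (fully open).
Only numpy, scipy, OpenCV 4.12 (cv2) and the standard library are available. Lean on these libraries where they do the work, as an engineer would, in place of code of your own. Each camera call takes 0.05 s, during which the arm holds its last target. There are 200 camera calls.

## Working session

There is one attempt and no reset: what is moved stays moved. The work goes in short steps, Python scripts to look and compute and a tool call to move; the robot and the scene stay as the last step left them, time stands still between calls to the robot, and variables do not carry over. Pictures are saved under pics/ and viewed, about 8 in all and at most 12, crops included, and the job is handed in when it is done.

Besides the shell and the picture viewer there is one more tool, called after ">>>" as a command line: name --argument value ..., lists and objects as JSON in quotes. play_rows: Moves the arm, as the interface text tells. Its arguments: {"type":"object","properties":{"commands":{"type":"array"},"gripper":{"type":"number"}},"required":["commands"]}

```bash
ls; mkdir -p pics; cat > h.py <<'E'
from rig import *
import numpy as np, cv2
def pts(c):
    d=c["depth"];K=c["mtx"];v,u=np.mgrid[:d.shape[0],:d.shape[1]]
    P=np.stack([(u-K[0,2])/K[0,0]*d,(v-K[1,2])/K[1,1]*d,d],-1)
    T=c["cam_to_world"];return P@T[:3,:3].T+T[:3,3]
def save(n,im,s=1):
    cv2.imwrite("pics/"+n,cv2.resize(im[...,::-1],None,fx=s,fy=s,interpolation=cv2.INTER_CUBIC))
E
python3 - <<'E'
from h import *
s=read_state();print(s)
for n in ("scene","side"):
    c=capture(n);np.savez(n+"0.npz",**c);save(n+"0.png",c["frame"],1.5);print(n,c["mtx"],c["cam_to_world"])
c=capture("wrist");print(c["mtx"],c["hand_eye"])
E
```

```text
pics
{'time_s': 0.0, 'joint_positions': array([-7.69198858e+01,  3.02787377e+01,  8.21562218e+01,  8.01011802e-04,
        6.76895899e+01, -1.02274355e+01]), 'qvel': array([ 0.02367522,  0.00333303,  0.06241964, -0.04534573,  0.02286465,
       -0.00639992]), 'tau': array([-3.84151517e-04, -4.40041316e+01, -1.76595587e+01,  6.32131635e-02,
        5.83287072e-02, -1.60490649e-04]), 'position': array([ 0.24716439, -0.57331144,  0.24657494]), 'tcp_rot': array([[ 3.95661121e-01, -4.79360639e-04,  9.18396455e-01],
       [-9.18394093e-01,  2.12032285e-03,  3.95661210e-01],
       [-2.13696140e-03, -9.99997637e-01,  3.98687335e-04]]), 'force': array([ 0.83940119,  0.04522289, -0.00242589]), 'moment': array([0.05020067, 0.0206178 , 0.03767751]), 'opening': 0.9990721579122581}
scene [[364.0938872    0.         244.3231411 ]
 [  0.         364.0938872  191.80188492]
 [  0.           0.           1.        ]] [[-0.73456215 -0.33322422  0.5910838  -0.05424235]
 [-0.67818559  0.38875311 -0.62364679  0.73933088]
 [-0.02197145 -0.85897185 -0.51155118  0.62449889]
 [ 0.          0.          0.          1.        ]]
side [[349.94760634   0.         255.30821018]
 [  0.         349.94760634 192.01037119]
 [  0.           0.           1.        ]] [[ 0.99911557 -0.03193017  0.02735937  0.48825225]
 [-0.04143501 -0.63689092  0.76983966 -0.69274066]
 [-0.00715618 -0.77029242 -0.63765066  0.7573119 ]
 [ 0.          0.          0.          1.        ]]
[[297.31863964   0.         255.95240271]
 [  0.         297.31863964 191.40105292]
 [  0.           0.           1.        ]] [[ 9.99997149e-01 -4.49663968e-04 -2.34508234e-03  6.50919188e-04]
 [ 2.13823657e-03 -2.68499421e-01  9.63277472e-01 -1.36514583e-01]
 [-1.06280442e-03 -9.63279741e-01 -2.68497694e-01  7.28967789e-02]
 [ 0.00000000e+00  0.00000000e+00  0.00000000e+00  1.00000000e+00]]
```

View pics/scene0.png

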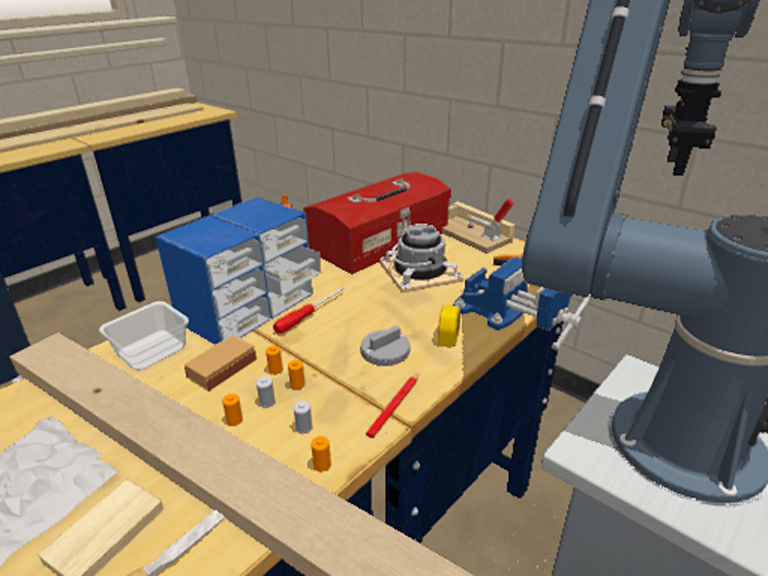

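View pics/side0.png

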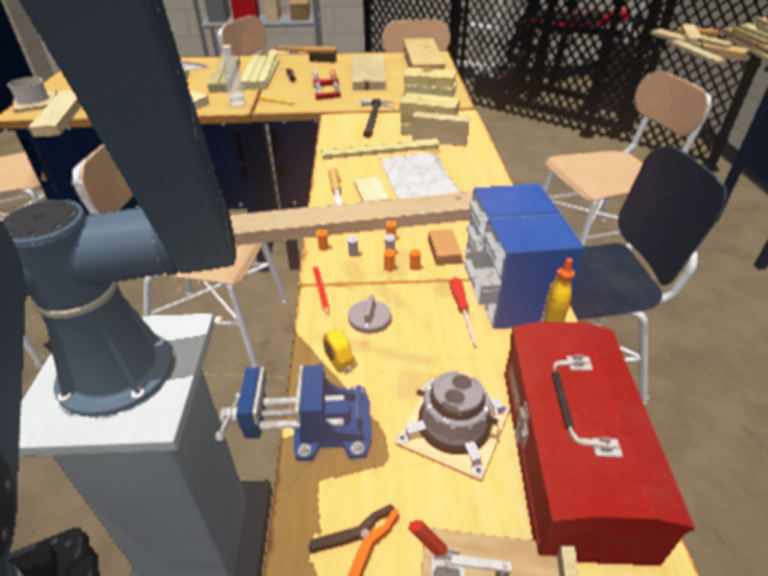

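The scene view shows the grey cells at (265,392) and (303,417), the cap at (385,345) and the lamp at (420,250). In the side view they are at (390,243), (352,246), (370,315) and (458,405). I'll measure these next.

```bash
python3 - <<'E'
from h import *
import numpy as np
tops=[]
for n in ("scene","side"):
    c=dict(np.load(n+"0.npz"));P=pts(c);F=c["frame"]
    print(n)
    px=dict(scene=dict(cA=(265,385),cB=(303,410),cap=(385,345),lamp=(420,240),tape=(449,325),sand=(220,360),sd=(295,318),o1=(296,370),o2=(274,356),o3=(232,405)),
      side=dict(cA=(390,242),cB=(352,244),cap=(370,315),lamp=(458,395),tape=(338,347),sand=(445,245),sd=(460,295),o1=(389,258),o2=(415,258),o3=(391,228)))[n]
    for k,(u,v) in px.items():
        p=P[int(v/1.5),int(u/1.5)];print(k,p.round(4))
        if k[0]=='c' and k!='cap' or k[0]=='o':
            d=np.hypot(P[...,0]-p[0],P[...,1]-p[1]);m=(d<.035)&(P[...,2]>.006)&(P[...,2]<.07)
            q=P[m];t=q[(q[:,2]>.042)]
            mm=lambda a:((a.min(0)+a.max(0))/2).round(4)
            print('  all',len(q),mm(q),np.ptp(q,axis=0).round(3),'top',len(t),mm(t) if len(t) else '',t.mean(0).round(4) if len(t) else '')
            b=q[(q[:,2]>.01)&(q[:,2]<.044)][:,:2]
            from scipy.optimize import least_squares
            r=least_squares(lambda x:np.hypot(*(b-x).T)-.013,mm(b),loss='soft_l1',f_scale=.001);print('  circ',r.x.round(4),len(b),r.cost)
    p=P[int(px['cap'][1]/1.5),int(px['cap'][0]/1.5)]
    d=np.hypot(P[...,0]-p[0],P[...,1]-p[1])
    q=P[(d<.09)&(P[...,2]>.032)&(P[...,2]<.06)]
    t=q[q[:,2]>.038];ev=np.linalg.eigh(np.cov(t[:,:2].T))[1][:,1]
    print('rib',len(t),t.mean(0).round(4),((t.min(0)+t.max(0))/2).round(4),np.ptp(t,axis=0),np.degrees(np.arctan2(ev[1],ev[0])))
    g=P[(d<.09)&(P[...,2]>.013)&(P[...,2]<.022)];print('captop',((g.min(0)+g.max(0))/2).round(4),np.ptp(g,axis=0))
    p=P[int(px['lamp'][1]/1.5),int(px['lamp'][0]/1.5)]
    d=np.hypot(P[...,0]-p[0],P[...,1]-p[1])
    for lo,hi in((.099,.111),(.076,.086)):
        g=P[(d<.12)&(P[...,2]>lo)&(P[...,2]<hi)];print('lamp',lo,len(g),((g.min(0)+g.max(0))/2).round(4),np.ptp(g,axis=0))
save("lampside.png",np.load("side0.npz")["frame"][235:325,255:350],7)
E
```

```text
scene
cA [0.5325 0.3647 0.0476]
  all 190 [0.5396 0.3607 0.0295] [0.027 0.026 0.046] top 73 [0.54   0.3599 0.0472] [0.538 0.361 0.047]
  circ [0.5411 0.3588] 113 4.7740863047785785e-05
cB [0.4426 0.3613 0.0465]
  all 215 [0.45   0.3583 0.0292] [0.026 0.026 0.046] top 83 [0.4509 0.358  0.0473] [0.4487 0.3593 0.0475]
  circ [0.4514 0.357 ] 121 3.783747195338984e-05
cap [0.4809 0.1318 0.0192]
lamp [ 0.6024 -0.128   0.099 ]
tape [0.4071 0.0356 0.0492]
sand [0.6606 0.3662 0.0305]
sd [0.6693 0.1864 0.0239]
o1 [0.5246 0.3053 0.046 ]
  all 172 [0.5341 0.2984 0.0289] [0.025 0.025 0.045] top 63 [0.5347 0.2981 0.0468] [0.533  0.299  0.0471]
  circ [0.5364 0.2966] 105 3.5688603000342754e-05
o2 [0.5856 0.3043 0.0425]
  all 166 [0.5953 0.2973 0.0286] [0.028 0.026 0.044] top 59 [0.5962 0.2963 0.0467] [0.594  0.2977 0.0468]
  circ [0.597  0.2957] 102 4.3445227662035974e-05
o3 [0.5356 0.4267 0.044 ]
  all 214 [0.5453 0.4206 0.0286] [0.028 0.025 0.045] top 81 [0.5464 0.4203 0.0465] [0.5446 0.4215 0.0469]
  circ [0.5475 0.4197] 125 4.17237388841005e-05
rib 77 [0.4843 0.1259 0.042 ] [0.4855 0.125  0.041
[... 939 characters left out ...]
392075057558732e-05
o2 [0.5951 0.2803 0.0382]
  all 95 [0.5981 0.2907 0.0289] [0.026 0.026 0.045] top 31 [0.5974 0.2915 0.0468] [0.5969 0.2903 0.0459]
  circ [0.598  0.2941] 64 4.582608654377526e-05
o3 [0.5463 0.4078 0.039 ]
  all 55 [0.5486 0.4135 0.0324] [0.02  0.024 0.035] top 23 [0.5488 0.4139 0.0465] [0.5489 0.4136 0.0464]
  circ [0.5488 0.4188] 33 3.135724110530249e-05
rib 58 [0.4846 0.1124 0.0419] [0.4594 0.0834 0.0494] [0.07737249 0.13502492 0.0207791 ] 66.16231376038122
captop [0.4876 0.1177 0.0175] [0.08833821 0.08947507 0.00864036]
lamp 0.099 634 [ 0.6571 -0.1705  0.105 ] [0.14398384 0.13396307 0.01188888]
lamp 0.076 463 [ 0.6515 -0.1709  0.081 ] [0.15902867 0.12724309 0.00993579]
```

View pics/lampside.png

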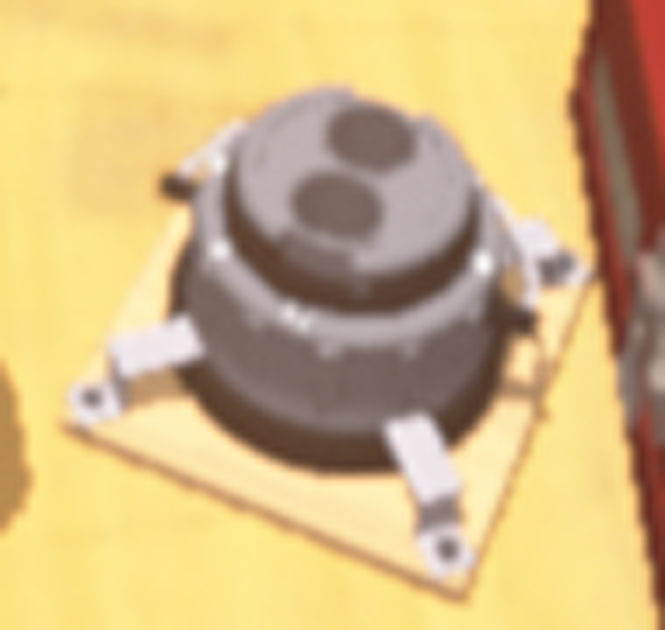

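The enlarged lamp shows bores at (371,135) and (338,205), the double-bar entry mark at (297,315), the test bar at (222,248) and the lock dot at (482,262).

```bash
python3 - <<'E'
from h import *
c=dict(np.load("side0.npz"));P=pts(c)
def ray(u,v,z):
    K=c["mtx"];T=c["cam_to_world"];d=T[:3,:3]@[(u-K[0,2])/K[0,0],(v-K[1,2])/K[1,1],1];o=T[:3,3];return o+d*(z-o[2])/d[2]
R={k:ray(255+(u+.5)/7-.5,235+(v+.5)/7-.5,z) for k,u,v,z in(("b1",371,135,.105),("b0",338,205,.105),("entry",297,315,.081),("test",222,248,.081),("lock",482,262,.081))}
for k in R:print(k,R[k].round(4))
d=R["b0"]-R["b1"];print("row",np.degrees(np.arctan2(d[1],d[0])),np.hypot(*d[:2]),(R["b0"]+R["b1"])/2)
c2=dict(np.load("scene0.npz"));Q=np.vstack([pts(c2).reshape(-1,3),P.reshape(-1,3)])
# height map 5cm cells
for y in np.arange(.5,-.45,-.05):
    print("%5.2f"%y,*["%4d"%(1000*np.percentile(s,97)) if len(s:=Q[(abs(Q[:,0]-x)<.025)&(abs(Q[:,1]-y)<.025)&(Q[:,2]<.5)&(Q[:,2]>-.05),2])>3 else "   ." for x in np.arange(.3,.95,.05)])
E
```

```text
b1 [ 0.6321 -0.1446  0.105 ]
b0 [ 0.6164 -0.1741  0.105 ]
entry [ 0.6009 -0.2001  0.081 ]
test [ 0.579  -0.1715  0.081 ]
lock [ 0.6663 -0.1815  0.081 ]
row -118.04316760551312 0.03344591281448228 [ 0.62428781 -0.15937711  0.105     ]
 0.50   39   39   39   40   39   39   39   39   39   39   60   60   39
 0.45   39   39   39   39   39   46   38   25    1   59   45   58   60
 0.40   32   47   48    1    1   48    1   33   33   59   34   54   60
 0.35   -1    2    9   48    2   48    2   33   34  190  193  194   59
 0.30   -1    9    2    1   36   48   48   33  193  196  196  196    .
 0.25   -3    9    8    1    2    1    1    1  181  196  196  196  195
 0.20    .    2    9    1    1    1    2   25  114  196  196  196  196
 0.15    .    2    8   19   42   15    2   21  180  196  196  196  196
 0.10    .    1    2   19   43   16    2    2  173  195  196  196  196
 0.05    .    2   60   38    3    2    2    2   18  183  177  198    .
 0.00  467    1   65   64    2    2    2    1    2    1   97  139    .
-0.05  493   13   16   34    1    1   15    2    2  132  138  138  130
-0.10  485  101  102   59   13   35  102   90   78  134  139  138  130
-0.15  497  100  103   61   13   79  105  106  116  145  148  139  128
-0.20  101   97  101   47   13   38  104  105  121  148  139  138  127
-0.25    .    0    1    1    1    2   12   37  123  148  139  138  126
-0.30    .    1    1    1   18    2    2    2  124  144  147  138  125
-0.35    .    1   18   19   19   20   20   20  125  138  139  138  123
-0.40    .    1    1   18    2  130   56   52  125  137  138  136  120
```

>>> play_rows --commands '[[[0.06, 0.066, 0.002], [0, 0, 0.13]], [[0.11, 0.115, 0.002], [0, 0, 0.26]], [[0.15, 0.16, 0.002], [0, 0, 0.4]], [[0.19, 0.205, 0.002], [0, 0, 0.55]], [[0.23, 0.25, 0.002], [0, 0, 0.675]], [[0.27, 0.295, 0.002], [0, 0, 0.675]], [[0.31, 0.34, 0.002], [0, 0, 0.675]], [[0.35, 0.385, 0.002], [0, 0, 0.675]], [[0.377, 0.414, 0.002], [0, 0, 0.675]], [[0.377, 0.414, 0.002], [0, 0, 0.675]]]' --gripper 0.056

```text
time_s: 1.4
position: [0.6265, -0.156, 0.249]
tcp_rot: [[0.886, 0.001, 0.464], [-0.464, 0.001, 0.886], [0.0, -1.0, 0.001]]
force: [-0.4, -0.1, -0.0]
opening: 0.641
```

```bash
cat >> h.py <<'E'
def wray(c,s,u,v,z):
    "world point at height z seen at wrist pixel"
    K=c["mtx"];a=np.array([(u-K[0,2])/K[0,0],(v-K[1,2])/K[1,1]]);r=np.hypot(*a)
    d=np.r_[a/max(r,1e-9)*np.sin(r),np.cos(r)];H=c["hand_eye"];R=s["tcp_rot"]
    o=s["position"]+R@H[:3,3];d=R@H[:3,:3]@d;return o+d*(z-o[2])/d[2]
def wproj(c,s,p):
    H=c["hand_eye"];R=s["tcp_rot"];q=H[:3,:3].T@(R.T@(np.array(p)-s["position"])-H[:3,3])
    t=np.arctan2(np.hypot(q[0],q[1]),q[2]);a=q[:2]/np.hypot(q[0],q[1])*t;K=c["mtx"];return a*K[0,0]+K[:2,2]
E
python3 - <<'E'
from h import *
import pickle
s=read_state();c=capture("wrist");pickle.dump((s,c),open("w1.pkl","wb"))
print(s["time_s"],s["position"],s["tcp_rot"].round(3),s["force"],s["opening"])
save("w1.png",c["frame"],1.5)
print(wproj(c,s,[.6164,-.1741,.105])*1.5,wproj(c,s,[.6321,-.1446,.105])*1.5)
E
```

```text
1.4 [ 0.62650067 -0.1560334   0.24903272] [[ 0.886  0.001  0.464]
 [-0.464  0.001  0.886]
 [ 0.    -1.     0.001]] [-0.43826298 -0.05460293 -0.00208287] 0.6407992288387445
[383.62980863 309.8833735 ] [383.88532084 260.48704847]
```

View pics/w1.png

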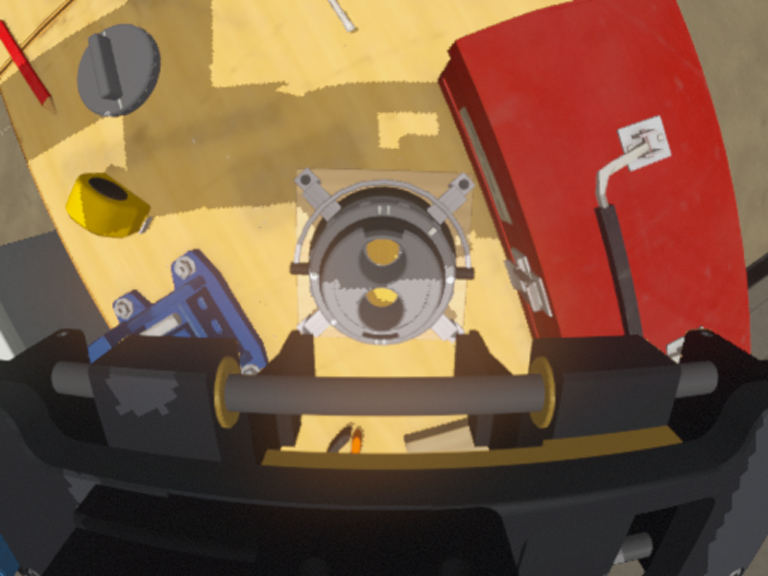

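The wrist view shows the lamp neck centred near (381,283). The bores are one above the other at (382,258) and (381,308), and the cap is at (119,70). I'll crop in closer.

```bash
python3 - <<'E'
from h import *
import pickle
s,c=pickle.load(open("w1.pkl","rb"))
f=c["frame"][125:235,195:315];save("w1c.png",f,6)
print(c.keys())
E
```

```text
dict_keys(['frame', 'depth', 'mtx', 'hand_eye'])
```

View pics/w1c.png

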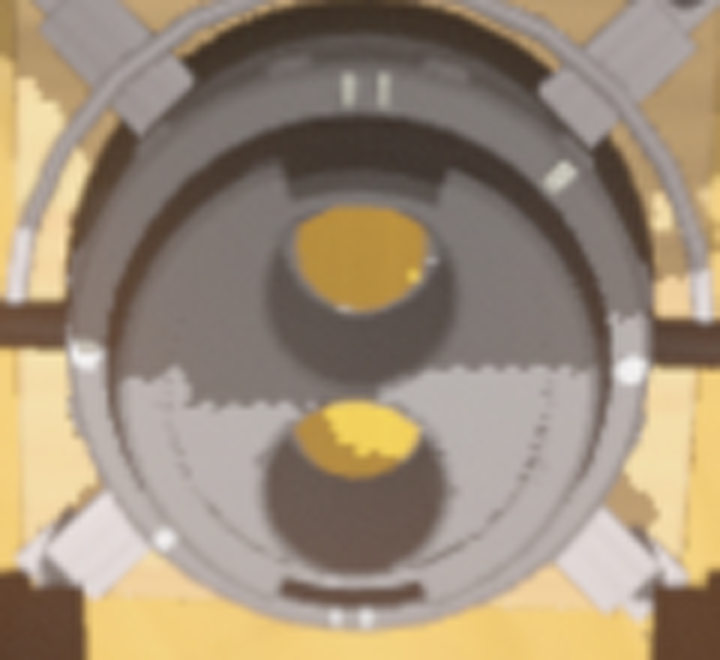

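In the crop, the bore mouths are at (361,294) and (354,486). The entry marks are at (366,90) and (352,617), the dots at (87,355) and (631,369), and the test bars at (561,177) and (164,540).

```bash
python3 - <<'E'
from h import *
import pickle
from scipy.optimize import least_squares
s,c=pickle.load(open("w1.pkl","rb"))
px=np.array([(361,294),(354,486),(366,90),(352,617),(87,355),(631,369),(561,177),(164,540)])
uv=np.array([195,125])+(px+.5)/6-.5
e=lambda r,a,z:(r*np.cos(np.radians(a)),r*np.sin(np.radians(a)),z)
m=np.array([e(.0165,0,.105),e(.0165,180,.105),e(.048,0,.081),e(.048,180,.081),e(.048,90,.081),e(.048,-90,.081),e(.048,-45,.081),e(.048,135,.081)])
def f(x):
    C,S=np.cos(x[2]),np.sin(x[2]);W=np.c_[x[0]+C*m[:,0]-S*m[:,1],x[1]+S*m[:,0]+C*m[:,1],m[:,2]+x[3]]
    return (np.array([wproj(c,s,w) for w in W])-uv).ravel()
r=least_squares(f,[.624,-.159,1.08,0]);print(r.x,np.degrees(r.x[2]));print(r.fun.reshape(-1,2).round(2))
r=least_squares(lambda x:f(np.r_[x,0]),[.624,-.159,1.08]);print(r.x,np.degrees(r.x[2]));print(r.fun.reshape(-1,2).round(2))
for i in(0,1):print(wray(c,s,*uv[i],.105))
# cells/cap preview in wrist? cap rib approx
for u,v in((95,38),(116,97)):print(wray(c,s,u/1.5,v/1.5,.0425))
E
```

```text
[ 0.62277697 -0.15861669  1.05848871  0.00116461] 60.646935869359204
[[-0.14  0.58]
 [ 0.12  1.2 ]
 [ 0.   -0.44]
 [-0.11 -0.4 ]
 [-0.02 -0.25]
 [-0.22 -0.08]
 [-0.01 -0.29]
 [ 0.4  -0.48]]
[ 0.62263844 -0.15886891  1.05845485] 60.6449957100149
[[-0.14  0.62]
 [ 0.13  1.11]
 [-0.   -0.27]
 [-0.1  -0.56]
 [ 0.15 -0.25]
 [-0.38 -0.09]
 [-0.14 -0.17]
 [ 0.52 -0.6 ]]
[ 0.63113244 -0.14400826  0.105     ]
[ 0.61498214 -0.17216659  0.105     ]
[0.49516724 0.14756131 0.0425    ]
[0.4908796  0.08136842 0.0425    ]
```

>>> play_rows --commands '[[[-0.015, 0.058, 0], [0, 0, -0.03]], [[-0.03, 0.116, 0], [0, 0, -0.03]], [[-0.045, 0.174, 0], [0, 0, -0.03]], [[-0.06, 0.232, 0], [0, 0, -0.03]], [[-0.075, 0.29, 0], [0, 0, -0.03]], [[-0.09, 0.348, 0], [0, 0, -0.03]], [[-0.105, 0.406, 0], [0, 0, -0.03]], [[-0.12, 0.464, 0], [0, 0, -0.03]], [[-0.127, 0.495, 0], [0, 0, -0.03]], [[-0.127, 0.495, 0], [0, 0, -0.03]]]'

```text
time_s: 2.7
position: [0.4967, 0.3354, 0.2494]
tcp_rot: [[0.869, -0.0, 0.494], [-0.494, -0.001, 0.869], [-0.0, -1.0, -0.001]]
force: [0.8, -1.5, 0.4]
opening: 0.642
```

```bash
python3 - <<'E'
from h import *
import pickle
s0=read_state();capture("wrist");s=read_state();c=capture("wrist");pickle.dump((s,c),open("w2.pkl","wb"))
print(s0["position"],s["time_s"],s["position"],s["tcp_rot"].round(3),s["force"],s["opening"])
im=c["frame"].copy()
for p in([.452,.356,.05],[.5418,.358,.05]):print((wproj(c,s,p)*1.5).round())
save("w2.png",im,1.5)
E
```

```text
[0.49666572 0.33540207 0.2493716 ] 2.75 [0.49711315 0.33411637 0.24932274] [[ 0.869 -0.     0.496]
 [-0.496 -0.001  0.869]
 [ 0.    -1.    -0.001]] [ 0.55029064  0.04997313 -0.93090551] 0.6512975789695344
[320. 266.]
[420. 206.]
```

View pics/w2.png

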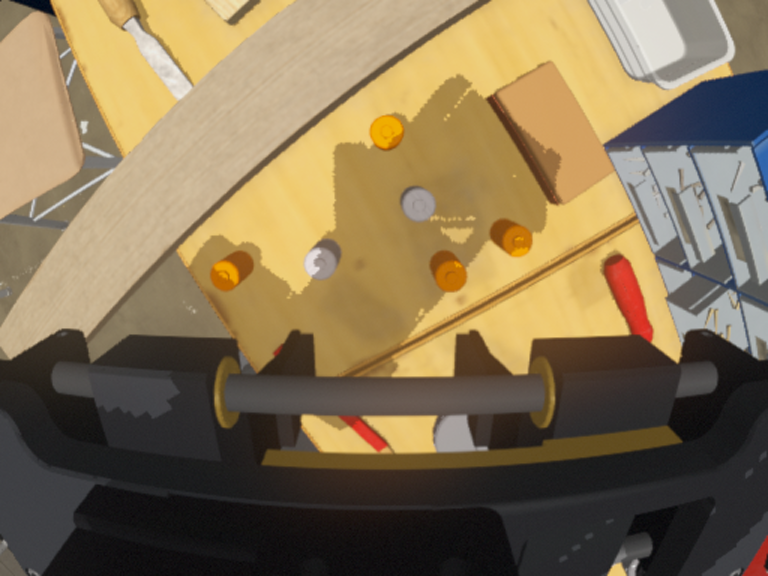

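The cell tops are at (320,262) for B and (419,204) for A, with orange look-alikes around them. This agrees with the predicted pixels.

```bash
python3 - <<'E'
from h import *
import pickle
s,c=pickle.load(open("w2.pkl","rb"));g=c["frame"].astype(int)
for u,v in((320,262),(419,204),(231,275),(449,275),(514,238)):print(u,v,wray(c,s,(u+.5)/1.5-.5,(v+.5)/1.5-.5,.0485).round(4))
for u,v,n in((320,262,'B'),(419,204,'A')):
    a,b=int(u/1.5),int(v/1.5);w=g[b-16:b+17,a-16:a+17]
    m=(w.max(2)-w.min(2)<40)&(w.max(2)>110);m=m.astype(np.uint8)
    k,l,st,ce=cv2.connectedComponentsWithStats(m);i=1+st[1:,4].argmax();o=ce[i]+[a-16,b-16];print(n,st[i],o,wray(c,s,*o,.0485).round(4))
print(read_state()["position"])
E
```

```text
320 262 [0.453  0.3585 0.0485]
419 204 [0.5416 0.3596 0.0485]
231 275 [0.3835 0.3866 0.0485]
449 275 [0.5354 0.2994 0.0485]
514 238 [0.5948 0.3002 0.0485]
B [  6   2  23  26 431] [214.10904872 173.16937355] [0.4548 0.3593 0.0485]
A [  4   4  23  24 406] [278.45320197 135.91133005] [0.5408 0.3599 0.0485]
[0.49743928 0.33345526 0.24930787]
```

>>> play_rows --commands '[[[-0.04, 0.021, -0.04], [0, 0, 0]], [[-0.044, 0.023, -0.095], [0, 0, 0]], [[-0.044, 0.023, -0.14], [0, 0, 0]], [[-0.044, 0.023, -0.175], [0, 0, 0]], [[-0.044, 0.023, -0.197], [0, 0, 0]], [[-0.044, 0.023, -0.197], [0, 0, 0]], [[-0.044, 0.023, -0.197], [0, 0, 0]]]'

```text
time_s: 3.68
position: [0.4545, 0.3572, 0.0534]
tcp_rot: [[0.867, 0.001, 0.498], [-0.498, 0.0, 0.867], [0.001, -1.0, 0.001]]
force: [1.0, 1.0, 0.5]
opening: 0.642
```

>>> play_rows --commands '[[[0, 0, 0], [0, 0, 0]], [[0, 0, 0], [0, 0, 0]], [[0, 0, 0], [0, 0, 0]], [[0, 0, 0], [0, 0, 0]], [[0, 0, 0.02], [0, 0, 0]], [[0, 0, 0.06], [0, 0, 0]], [[0, 0, 0.12], [0, 0, 0]], [[0, 0, 0.15], [0, 0, 0]]]' --gripper 0.01

```text
time_s: 4.68
position: [0.4543, 0.3587, 0.2056]
tcp_rot: [[0.868, 0.004, 0.496], [-0.496, 0.002, 0.868], [0.002, -1.0, 0.004]]
force: [0.3, 0.9, -1.1]
opening: 0.295
```

>>> play_rows --commands '[[[0.018, -0.059, 0], [0, 0, 0]], [[0.036, -0.118, 0], [0, 0, 0]], [[0.054, -0.177, 0], [0, 0, 0]], [[0.072, -0.236, 0], [0, 0, 0]], [[0.09, -0.295, 0], [0, 0, 0]], [[0.108, -0.354, 0], [0, 0, 0]], [[0.126, -0.413, 0], [0, 0, 0]], [[0.144, -0.472, 0], [0, 0, 0]], [[0.158, -0.518, 0], [0, 0, 0]], [[0.162, -0.531, 0], [0, 0, 0]]]'

```text
time_s: 5.92
position: [0.6159, -0.1763, 0.2022]
tcp_rot: [[0.867, 0.001, 0.499], [-0.499, -0.001, 0.867], [0.001, -1.0, -0.0]]
force: [-0.8, 1.1, -0.9]
opening: 0.287
```

>>> play_rows --commands '[[[0, 0, 0], [0, 0, 0]], [[0, 0, -0.02], [0, 0, 0]], [[0, 0, -0.035], [0, 0, 0]], [[0, 0, -0.035], [0, 0, 0]], [[0, 0, -0.035], [0, 0, 0]]]'

```text
time_s: 6.55
position: [0.6155, -0.1723, 0.1679]
tcp_rot: [[0.869, 0.0, 0.495], [-0.495, -0.0, 0.869], [0.0, -1.0, 0.0]]
force: [-0.0, -0.3, 0.9]
opening: 0.293
```

```bash
python3 - <<'E'
from h import *
import pickle
c=capture("side");s=read_state();w=capture("wrist");pickle.dump((s,w),open("w3.pkl","wb"))
print(s["position"],s["tcp_rot"].round(3),s["force"],s["opening"])
a=cv2.resize(c["frame"][225:305,260:360],(500,400),interpolation=2);b=cv2.resize(w["frame"][150:250,200:310],(440,400),interpolation=2)[:,:300]
save("p3.png",np.hstack([a,b]))
p=s["position"];
for n in ([.6148,-.1727,.105],[.6308,-.1443,.105]):print(wproj(w,s,n))
E
```

```text
[ 0.61574902 -0.17261934  0.16821854] [[ 0.869  0.001  0.495]
 [-0.495 -0.     0.869]
 [ 0.001 -1.     0.   ]] [-1.22272461  0.59464068 -0.93095912] 0.29670555698783574
[255.11298067 215.36928021]
[254.77317322 170.55245672]
```

View pics/p3.png

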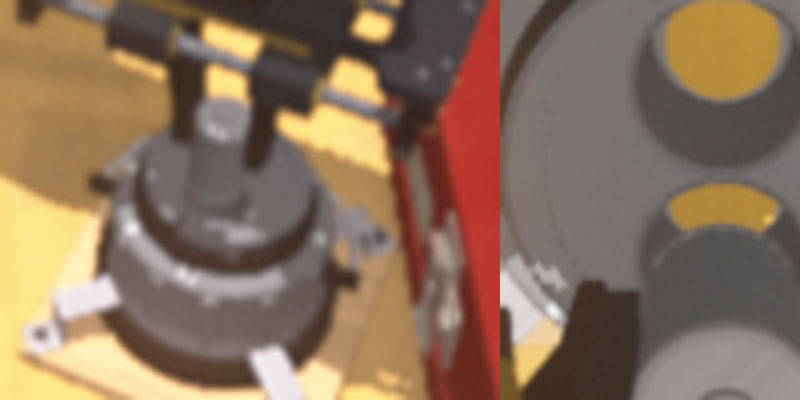

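Left panel: the cell hangs over the front bore. Right panel: the cell's bottom far edge is at (725,228) and the mouth's far edge at about (722,183), so they line up sideways.

```bash
python3 - <<'E'
from h import *
import pickle
s,w=pickle.load(open("w3.pkl","rb"));p=s["position"];r=np.array([.49,.8716,0])
for d in(-.002,0,.002):
  q=np.array([p[0],p[1],p[2]-.053])+r*(.013+d);print("cell edge",d,(wproj(w,s,q)-[200,150])*4+[500,0])
for d in(-.002,0,.002):
  q=np.array([.6148,-.1727,.105])+r*(.015+d);print("bore edge",d,(wproj(w,s,q)-[200,150])*4+[500,0])
q=np.array([.6308,-.1443,.105])-r*.015;print("b1 near",(wproj(w,s,q)-[200,150])*4+[500,0])
E
```

```text
cell edge -0.002 [724.41570985 217.78209333]
cell edge 0 [724.33029282 206.39868616]
cell edge 0.002 [724.24434499 194.94630116]
bore edge -0.002 [719.84937708 191.85630888]
bore edge 0 [719.75551505 180.91049621]
bore edge 0.002 [719.66138545 169.90569345]
b1 near [719.80287914 166.58957897]
```

```bash
python3 - <<'E'
from h import *
import pickle
s,w=pickle.load(open("w3.pkl","rb"));p=s["position"];r=np.array([.49,.8716,0]);t=np.array([.8716,-.49,0])
f=lambda q:((wproj(w,s,q)-[200,150])*4+[500,0]).round(1)
for dz in(-.004,0,.004):
 for d in(-.004,0):
  q=np.array([p[0],p[1],p[2]-.053+dz])+r*d
  print(dz,d,"bottom far",f(q+r*.013),"topfar",f(q+r*.013+[0,0,.047]),"L/R",f(q-t*.013+[0,0,.047]),f(q+t*.013+[0,0,.047]),"button far",f(q+r*.005+[0,0,.05]))
E
python3 - <<'E'
import sys;sys.path.insert(0,'.')
from h import *
import pickle
s,w=pickle.load(open("w3.pkl","rb"))
save("../pics/w3c.png" if 0 else "w3c.png",w["frame"][180:270,205:305],7) if 0 else cv2.imwrite("pics/w3c.png",cv2.resize(w["frame"][180:270,205:305,::-1],None,fx=7,fy=7,interpolation=2))
d=w["depth"];print(d[195:262:3,255].round(4))
E
```

```text
-0.004 -0.004 bottom far [724.5 221.7] topfar [724.6 331.1] L/R [631.3 417. ] [819.3 415.8] button far [725.  394.4]
-0.004 0 bottom far [724.3 199.3] topfar [724.4 303.5] L/R [630.2 391.3] [820.  390.1] button far [724.8 367.6]
0 -0.004 bottom far [724.5 229.1] topfar [724.6 343.3] L/R [629.2 430.6] [821.4 429.4] button far [725.1 407.9]
0 0 bottom far [724.3 206.4] topfar [724.4 315.1] L/R [628.  404.5] [822.2 403.2] button far [724.8 380.6]
0.004 -0.004 bottom far [724.5 236.8] topfar [724.6 356. ] L/R [627.  444.8] [823.7 443.5] button far [725.1 422.1]
0.004 0 bottom far [724.3 213.7] topfar [724.4 327.3] L/R [625.8 418.2] [824.5 417. ] button far [724.9 394.3]
[0.2095 0.2572 0.2567 0.2571 0.1953 0.1892 0.1833 0.1786 0.1727 0.1698
 0.1657 0.1595 0.1565 0.1549 0.1554 0.1559 0.1554 0.1564 0.1532 0.0863
 0.0856 0.0852 0.0848]
```

View pics/w3c.png

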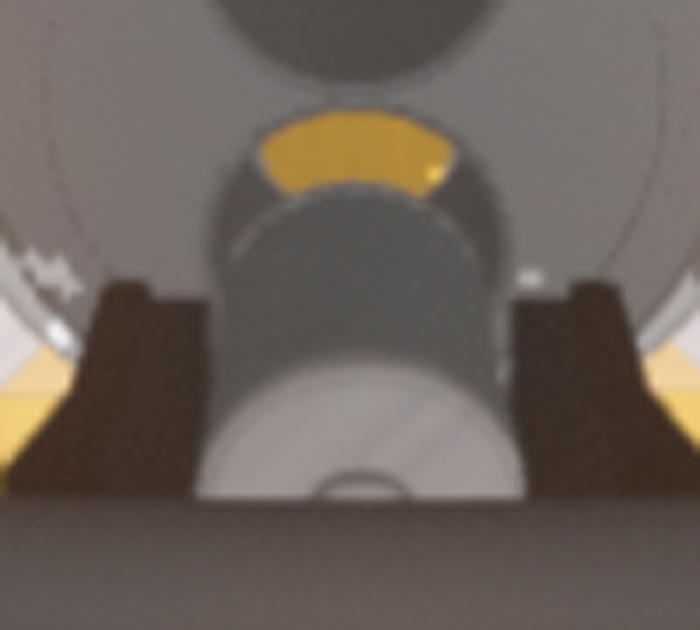

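The close view shows the cell about 2 mm towards the camera-far side of the grasp centre along the bore row, with sideways alignment good. I'll shift 2 mm along the row and lower it.

>>> play_rows --commands '[[[0.001, 0.0015, 0], [0, 0, 0]], [[0.001, 0.0015, -0.01], [0, 0, 0]], [[0.001, 0.0015, -0.018], [0, 0, 0]], [[0.001, 0.0015, -0.024], [0, 0, 0]], [[0.001, 0.0015, -0.03], [0, 0, 0]], [[0.001, 0.0015, -0.035], [0, 0, 0]], [[0.001, 0.0015, -0.035], [0, 0, 0]]]'

```text
time_s: 7.52
position: [0.6161, -0.1714, 0.132]
tcp_rot: [[0.868, -0.001, 0.496], [-0.496, 0.0, 0.868], [-0.001, -1.0, -0.0]]
force: [-0.2, -0.1, -0.4]
opening: 0.292
```

```bash
python3 - <<'E'
from h import *
s=read_state();print(s["position"],s["force"],s["moment"],s["opening"])
E
```

```text
[ 0.61607054 -0.17135122  0.13199993] [-0.23343091 -0.08315374 -0.35176987] [ 0.00389553 -0.01532988 -0.00137769] 0.29222270591329835
```

>>> play_rows --commands '[[[0, 0, 0], [0, 0, 0]], [[0, 0, 0], [0, 0, 0]], [[0, 0, 0], [0, 0, 0]], [[0, 0, 0.03], [0, 0, 0]], [[0, 0, 0.08], [0, 0, 0]], [[-0.008, 0.058, 0.08], [0, 0, 0]], [[-0.016, 0.116, 0.08], [0, 0, 0]], [[-0.024, 0.174, 0.08], [0, 0, 0]], [[-0.032, 0.232, 0.08], [0, 0, 0]]]' --gripper 0.045

```text
time_s: 8.65
position: [0.5841, 0.0622, 0.213]
tcp_rot: [[0.868, 0.001, 0.496], [-0.496, 0.0, 0.868], [0.001, -1.0, 0.001]]
force: [1.4, -0.8, -0.6]
opening: 0.518
```

>>> play_rows --commands '[[[-0.008, 0.058, 0], [0, 0, 0]], [[-0.016, 0.116, 0], [0, 0, 0]], [[-0.024, 0.174, 0], [0, 0, 0]], [[-0.034, 0.232, 0], [0, 0, 0]], [[-0.042, 0.28, -0.02], [0, 0, 0]], [[-0.043, 0.2975, -0.06], [0, 0, 0]], [[-0.043, 0.2975, -0.11], [0, 0, 0]], [[-0.043, 0.2975, -0.14], [0, 0, 0]], [[-0.043, 0.2975, -0.16], [0, 0, 0]], [[-0.043, 0.2975, -0.16], [0, 0, 0]]]' --gripper 0.056

```text
time_s: 9.9
position: [0.5407, 0.3576, 0.0513]
tcp_rot: [[0.868, -0.002, 0.496], [-0.496, -0.001, 0.868], [-0.002, -1.0, -0.002]]
force: [0.0, 0.1, 0.1]
opening: 0.642
```

```bash
python3 - <<'E'
from h import *
capture("side");s=read_state();print(s["time_s"],s["position"],s["force"],s["opening"])
E
```

```text
9.95 [0.54164582 0.3580629  0.0526978 ] [ 0.0364327  -0.44766516 -0.19076401] 0.6421644205265848
```

>>> play_rows --commands '[[[0, 0, 0], [0, 0, 0]], [[0, 0, 0], [0, 0, 0]], [[0, 0, 0], [0, 0, 0]], [[0, 0, 0], [0, 0, 0]], [[0, 0, 0.02], [0, 0, 0]], [[0, 0, 0.06], [0, 0, 0]], [[0, 0, 0.12], [0, 0, 0]], [[0, -0.01, 0.15], [0, 0, 0]], [[0.01, -0.06, 0.15], [0, 0, 0]], [[0.02, -0.118, 0.15], [0, 0, 0]]]' --gripper 0.01

```text
time_s: 11.2
position: [0.5617, 0.2398, 0.2048]
tcp_rot: [[0.87, 0.004, 0.494], [-0.494, 0.001, 0.87], [0.003, -1.0, 0.002]]
force: [0.3, -0.9, -1.9]
opening: 0.289
```

>>> play_rows --commands '[[[0.01, -0.059, 0], [0, 0, 0]], [[0.02, -0.118, 0], [0, 0, 0]], [[0.03, -0.177, 0], [0, 0, 0]], [[0.04, -0.236, 0], [0, 0, 0]], [[0.055, -0.295, 0], [0, 0, 0]], [[0.065, -0.345, 0], [0, 0, 0]], [[0.0705, -0.376, 0], [0, 0, 0]], [[0.0705, -0.384, -0.015], [0, 0, 0]], [[0.0705, -0.384, -0.035], [0, 0, 0]], [[0.0705, -0.384, -0.035], [0, 0, 0]]]'

```text
time_s: 12.45
position: [0.6296, -0.1419, 0.1654]
tcp_rot: [[0.869, -0.006, 0.495], [-0.495, 0.003, 0.869], [-0.006, -1.0, -0.0]]
force: [-0.6, 0.2, 0.1]
opening: 0.287
```

```bash
python3 - <<'E'
from h import *
import pickle
capture("side");capture("side");s=read_state();w=capture("wrist");pickle.dump((s,w),open("w4.pkl","wb"))
print(s["time_s"],s["position"],s["tcp_rot"][:,0],s["force"],s["opening"])
save("w4c.png",w["frame"][150:250,205:305],6)
p=s["position"];r=np.array([.49,.8716,0])
f=lambda q:((wproj(w,s,q)-[205,150])*6).round(1)
for d in(-.004,0):
  q=np.array([p[0],p[1],p[2]-.053])+r*d
  print(d,"bottom far",f(q+r*.013),"topfar",f(q+r*.013+[0,0,.047]),"button far",f(q+r*.005+[0,0,.05]))
for d in(-.002,0,.002):print("bore far",f(np.array([.631,-.144,.105])+r*(.015+d)))
E
```

```text
12.55 [ 0.63148264 -0.14258913  0.16748346] [ 0.86894032 -0.49491553 -0.00115726] [ 0.36424466 -0.35526442 -0.57572777] 0.28819100018034727
-0.004 bottom far [307.9 343.7] topfar [307.1 514.9] button far [307.7 611.9]
0 bottom far [307.6 309.6] topfar [306.8 472.7] button far [307.4 571. ]
bore far [310.2 297.2]
bore far [310.1 280.8]
bore far [310.  264.2]
```

View pics/w4c.png

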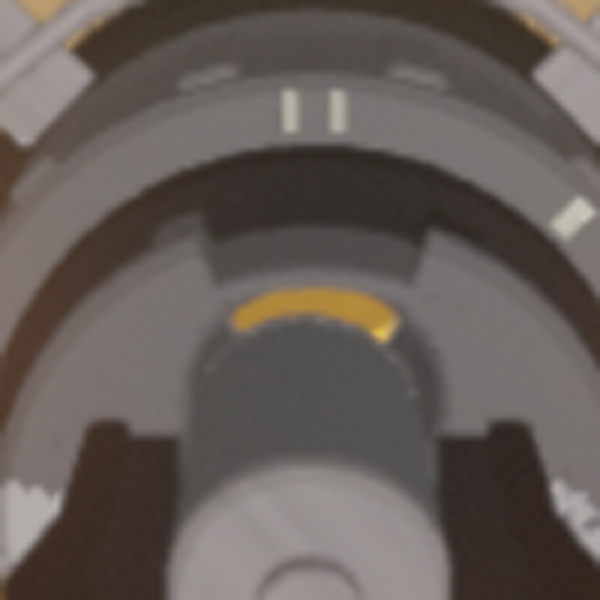

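The cell's top far edge is at 460, the bottom far edge at 318 and the mouth's far edge at 284. The cell sits about 2.8 mm too far along +row, and the TCP should settle near (0.6305,-0.1452).

>>> play_rows --commands '[[[-0.001, -0.0015, 0], [0, 0, 0]], [[-0.001, -0.0015, 0], [0, 0, 0]], [[-0.001, -0.0015, 0], [0, 0, 0]], [[-0.001, -0.0015, 0], [0, 0, 0]]]'

```text
time_s: 13.1
position: [0.6308, -0.1455, 0.1677]
tcp_rot: [[0.868, 0.0, 0.496], [-0.496, -0.0, 0.868], [0.0, -1.0, 0.0]]
force: [0.5, -0.7, -1.9]
opening: 0.292
```

Settled on target, so I'll lower it.

>>> play_rows --commands '[[[0, 0, -0.01], [0, 0, 0]], [[0, 0, -0.018], [0, 0, 0]], [[0, 0, -0.024], [0, 0, 0]], [[0, 0, -0.03], [0, 0, 0]], [[0, 0, -0.035], [0, 0, 0]], [[0, 0, -0.035], [0, 0, 0]], [[0, 0, -0.035], [0, 0, 0]]]'

```text
time_s: 13.98
position: [0.631, -0.1455, 0.1327]
tcp_rot: [[0.868, 0.0, 0.496], [-0.496, -0.0, 0.868], [0.0, -1.0, 0.0]]
force: [0.3, -0.2, -0.9]
opening: 0.288
```

>>> play_rows --commands '[[[0, 0, 0], [0, 0, 0]], [[0, 0, 0], [0, 0, 0]], [[0, 0, 0], [0, 0, 0]], [[0, 0, 0.03], [0, 0, 0]], [[0, 0, 0.08], [0, 0, 0]], [[-0.03, 0.05, 0.1], [0, 0, 0]], [[-0.06, 0.1, 0.1], [0, 0, 0]], [[-0.09, 0.155, 0.1], [0, 0, 0]], [[-0.12, 0.21, 0.1], [0, 0, 0]], [[-0.1445, 0.2555, 0.1], [0, 0, 0]]]' --gripper 0.045

```text
time_s: 15.22
position: [0.4848, 0.1118, 0.2329]
tcp_rot: [[0.868, 0.0, 0.496], [-0.496, 0.0, 0.868], [0.0, -1.0, 0.0]]
force: [0.2, 0.7, -0.4]
opening: 0.517
```

```bash
python3 - <<'E'
from h import *
import pickle
c=capture("side");P=pts(c)
d=np.hypot(P[...,0]-.6235,P[...,1]+.159)<.034
print("proud pts",np.sort(P[d][:,2])[::15].round(3))
capture("scene");s=read_state();w=capture("wrist");pickle.dump((s,w),open("w5.pkl","wb"))
print(s["time_s"],s["position"],s["tcp_rot"][:,0],s["force"])
a=cv2.resize(c["frame"][235:315,265:345],(400,400),interpolation=2)
q=wproj(w,s,[.486,.12,.03]).astype(int);print(q)
b=cv2.resize(w["frame"][q[1]-50:q[1]+50,q[0]-50:q[0]+50],(400,400),interpolation=2)
save("p5.png",np.hstack([a,b]))
E
```

```text
proud pts [0.084 0.101 0.102 0.102 0.102 0.103 0.103 0.103 0.103 0.103 0.103 0.104
 0.104 0.104 0.104 0.104 0.104 0.104 0.104 0.105 0.105 0.105 0.105 0.105
 0.105 0.106 0.106 0.106 0.107 0.107 0.107 0.107 0.108 0.109 0.111]
15.325 [0.48228271 0.11384634 0.23259861] [ 0.87097847 -0.49130648 -0.0038012 ] [ 0.31433578 -0.55842667 -1.4878212 ]
[257 167]
```

View pics/p5.png

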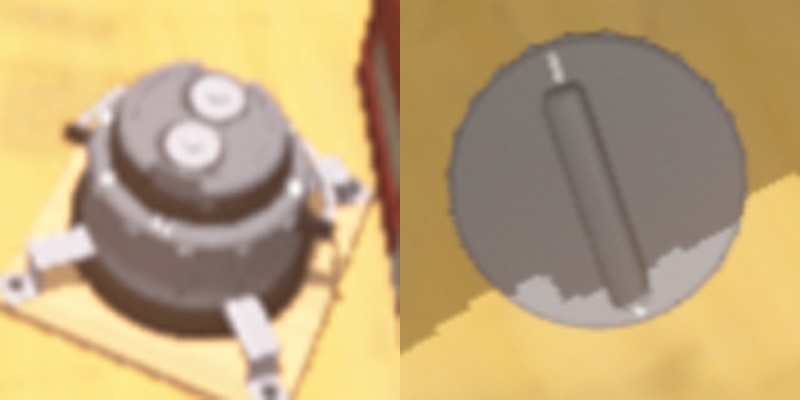

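Both cells are seated in the lamp. The cap disc is centred at (598,182) and the rib runs from (564,90) to (631,300). The marks on the cap's top are at (555,67) and (640,311).

```bash
python3 - <<'E'
from h import *
import pickle
s,w=pickle.load(open("w5.pkl","rb"))
g=lambda x,y,z:wray(w,s,207+(x-400+.5)/4-.5,117+(y+.5)/4-.5,z)
print("disc L,R,T,B",[g(*q,.015).round(4) for q in((450,180),(747,180),(598,32),(598,327))])
m1,m2=g(555,67,.0175),g(640,311,.0175);print("marks mid",(m1+m2)/2,np.degrees(np.arctan2(*(m1-m2)[1::-1])),np.hypot(*(m1-m2)[:2]))
r1,r2=g(564,90,.0425),g(631,300,.0425);print("rib mid",(r1+r2)/2,np.degrees(np.arctan2(*(r1-r2)[1::-1])),np.hypot(*(r1-r2)[:2]))
D=[g(*q,.015) for q in((450,180),(747,180),(598,32),(598,327))];print("disc c",(D[0]+D[1])/2,(D[2]+D[3])/2)
s=read_state();print(s["position"])
E
```

```text
disc L,R,T,B [array([0.448 , 0.1467, 0.015 ]), array([0.5264, 0.1024, 0.015 ]), array([0.509 , 0.1633, 0.015 ]), array([0.4642, 0.0841, 0.015 ])]
marks mid [0.48567583 0.12176046 0.0175    ] 79.41886625913536 0.07904241352011396
rib mid [0.4871777  0.12436537 0.0425    ] 77.915049753069 0.06269473005203388
disc c [0.48722951 0.1245313  0.015     ] [0.48662065 0.12371004 0.015     ]
[0.48465658 0.11203002 0.23284945]
```

>>> play_rows --commands '[[[0.001, 0.0135, -0.04], [0, 0, 0.16]], [[0.001, 0.0135, -0.09], [0, 0, 0.32]], [[0.001, 0.0135, -0.13], [0, 0, 0.32]], [[0.001, 0.0135, -0.16], [0, 0, 0.32]], [[0.001, 0.0135, -0.178], [0, 0, 0.32]], [[0.001, 0.0135, -0.187], [0, 0, 0.32]], [[0.001, 0.0135, -0.187], [0, 0, 0.32]], [[0.001, 0.0135, -0.187], [0, 0, 0.32]]]'

```text
time_s: 16.38
position: [0.4881, 0.1233, 0.0462]
tcp_rot: [[0.98, 0.002, 0.198], [-0.198, -0.0, 0.98], [0.002, -1.0, 0.0]]
force: [0.4, -0.4, 0.6]
opening: 0.517
```

>>> play_rows --commands '[[[0, 0, 0], [0, 0, 0]], [[0, 0, 0], [0, 0, 0]], [[0, 0, 0], [0, 0, 0]], [[0, 0, 0], [0, 0, 0]], [[0, 0, 0], [0, 0, 0]], [[0, 0, 0.02], [0, 0, 0]], [[0, 0, 0.06], [0, 0, 0]], [[0, 0, 0.12], [0, 0, 0]], [[0, 0, 0.15], [0, 0, 0]], [[0, 0, 0.15], [0, 0, 0]]]' --gripper 0.0

```text
time_s: 17.62
position: [0.4888, 0.1237, 0.1978]
tcp_rot: [[0.98, 0.006, 0.198], [-0.198, 0.0, 0.98], [0.006, -1.0, 0.001]]
force: [-0.8, -0.5, -0.7]
opening: 0.135
```

```bash
python3 - <<'E'
from h import *
import pickle
capture("side");capture("side");s=read_state();w=capture("wrist");pickle.dump((s,w),open("w6.pkl","wb"))
print(s["time_s"],s["position"],s["tcp_rot"].round(4),s["force"],s["opening"])
d=w["depth"];K=w["mtx"];v,u=np.mgrid[:384,:512];a=np.stack([(u-K[0,2])/K[0,0],(v-K[1,2])/K[0,0]],-1);r=np.hypot(*np.moveaxis(a,-1,0))
ray=np.dstack([a/r[...,None]*np.tan(r)[...,None],np.ones_like(r)]);Q=(ray*d[...,None])@w["hand_eye"][:3,:3].T+w["hand_eye"][:3,3]
m=(np.hypot(Q[...,0],Q[...,2])<.06)&(Q[...,1]>.0)&(Q[...,1]<.06)&(d>0)
q=Q[m];print(len(q),np.histogram(q[:,1],np.arange(0,.06,.004)))
from scipy.optimize import least_squares
mm=m&(Q[...,1]>.022)
k=cv2.morphologyEx(mm.astype(np.uint8),cv2.MORPH_OPEN,np.ones((3,3)))
cs=max(cv2.findContours(k,0,1)[0],key=len)[:,0];E=Q[cs[:,1],cs[:,0]];E=E[(E[:,2]>.0)]
f=least_squares(lambda x:np.hypot(E[:,0]-x[0],E[:,2]-x[1])-.0455,[0,0],loss='soft_l1',f_scale=.0005);print("cap centre tool x,z",f.x,len(E),np.median(abs(f.fun)),Q[mm].max(0),Q[mm].min(0))
E
```

```text
17.725 [0.48661652 0.12351108 0.1950658 ] [[ 9.803e-01 -1.000e-03  1.976e-01]
 [-1.976e-01 -1.000e-04  9.803e-01]
 [-1.000e-03 -1.000e+00 -3.000e-04]] [ 0.4079739  -0.63014076 -1.08085506] 0.13159654543847749
9521 (array([ 779, 1255,  150,  137,  123,  117,  476, 6041,  203,  112,   84,
         44,    0,    0]), array([0.   , 0.004, 0.008, 0.012, 0.016, 0.02 , 0.024, 0.028, 0.032,
       0.036, 0.04 , 0.044, 0.048, 0.052, 0.056]))
cap centre tool x,z [ 0.00056078 -0.01379248] 453 0.011304122458851255 [0.04536865 0.04737461 0.04525136] [-0.04624171  0.02207106 -0.04557748]
```

The cap is held centred in the grip: its extents in the tool frame are ±45.5 mm about roughly zero. Next I'll carry it over the neck.

>>> play_rows --commands '[[[0.023, -0.047, 0], [0, 0, -0.08]], [[0.046, -0.094, 0], [0, 0, -0.16]], [[0.069, -0.141, 0], [0, 0, -0.24]], [[0.092, -0.188, 0], [0, 0, -0.314]], [[0.115, -0.235, 0], [0, 0, -0.314]], [[0.13, -0.27, 0], [0, 0, -0.314]], [[0.1365, -0.2825, 0], [0, 0, -0.314]], [[0.1365, -0.2825, -0.015], [0, 0, -0.314]], [[0.1365, -0.2825, -0.035], [0, 0, -0.314]], [[0.1365, -0.2825, -0.035], [0, 0, -0.314]]]'

```text
time_s: 19.02
position: [0.621, -0.1561, 0.1574]
tcp_rot: [[0.872, -0.007, 0.489], [-0.489, 0.004, 0.872], [-0.008, -1.0, -0.0]]
force: [0.2, 0.1, -0.0]
opening: 0.135
```

>>> play_rows --commands '[[[0, 0, 0], [0, 0, 0]], [[0, 0, 0], [0, 0, 0]], [[0, 0, 0], [0, 0, 0]]]'

```text
time_s: 19.4
position: [0.6241, -0.1589, 0.1613]
tcp_rot: [[0.871, 0.001, 0.491], [-0.491, -0.001, 0.871], [0.001, -1.0, 0.0]]
force: [-1.3, 1.1, -0.4]
opening: 0.134
```

```bash
python3 - <<'E'
from h import *
c=capture("side");s=read_state();w=capture("wrist")
print(s["time_s"],s["position"],s["tcp_rot"].round(4),s["force"],s["opening"],np.degrees(np.arctan2(s["tcp_rot"][1,0],s["tcp_rot"][0,0])))
a=cv2.resize(c["frame"][225:315,260:350],(400,400),interpolation=2)
q=wproj(w,s,[.6233,-.1588,.09]).astype(int);print(q)
b=cv2.resize(w["frame"][q[1]-60:q[1]+40,q[0]-50:q[0]+50],(400,400),interpolation=2)
save("p7.png",np.hstack([a,b]))
E
```

```text
19.45 [ 0.62409473 -0.15896632  0.16124806] [[ 8.713e-01  1.100e-03  4.907e-01]
 [-4.907e-01 -5.000e-04  8.713e-01]
 [ 1.200e-03 -1.000e+00  1.000e-04]] [ 0.14635231 -0.86626819 -1.50323588] 0.1378211494787039 -29.384444916481304
[255 211]
```

View pics/p7.png

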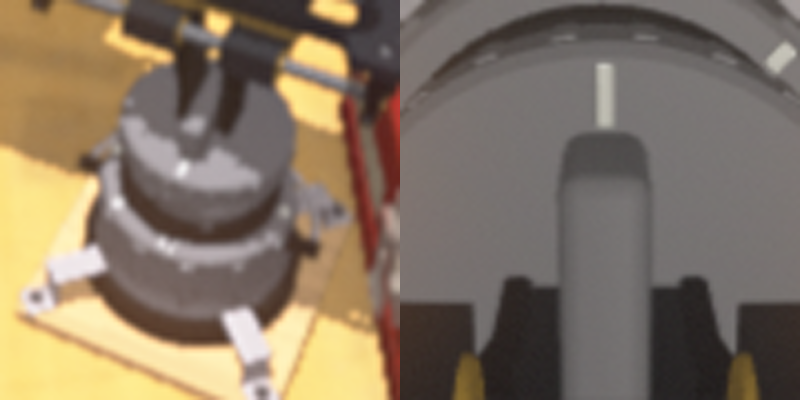

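The cap sits concentric over the neck in both panels, with the rib in line. I'll lower it to below the flange top and check.

>>> play_rows --commands '[[[-0.0005, 0, -0.005], [0, 0, 0]], [[-0.0005, 0, -0.009], [0, 0, 0]], [[-0.0005, 0, -0.013], [0, 0, 0]], [[-0.0005, 0, -0.016], [0, 0, 0]], [[-0.0005, 0, -0.016], [0, 0, 0]]]'

```text
time_s: 20.12
position: [0.6231, -0.1589, 0.1441]
tcp_rot: [[0.871, -0.001, 0.491], [-0.491, 0.0, 0.871], [-0.001, -1.0, -0.0]]
force: [-0.2, -0.3, -0.4]
opening: 0.138
```

The lugs went into the gaps with no force. Next: press down.

>>> play_rows --commands '[[[0, 0, -0.003], [0, 0, 0]], [[0, 0, -0.005], [0, 0, 0]], [[0, 0, -0.0065], [0, 0, 0]], [[0, 0, -0.0075], [0, 0, 0]], [[0, 0, -0.0075], [0, 0, 0]], [[0, 0, -0.0075], [0, 0, 0]]]'

```text
time_s: 20.88
position: [0.6236, -0.1591, 0.1374]
tcp_rot: [[0.871, 0.001, 0.491], [-0.491, -0.0, 0.871], [0.001, -1.0, 0.0]]
force: [0.4, -0.6, 3.7]
opening: 0.137
```

```bash
python3 - <<'E'
from h import *
s=read_state();print(s["position"],s["force"],s["moment"],s["opening"])
E
```

```text
[ 0.62360314 -0.15907921  0.13736039] [ 0.42383677 -0.61809063  3.66053053] [-0.07776807 -0.09304841  0.02554369] 0.13742651761889238
```

>>> play_rows --commands '[[[0, 0, 0], [0, 0, -0.1]], [[0, 0, 0], [0, 0, -0.2]], [[0, 0, 0], [0, 0, -0.3]], [[0, 0, 0], [0, 0, -0.4]], [[0, 0, 0], [0, 0, -0.5]], [[0, 0, 0], [0, 0, -0.6]]]'

```text
time_s: 21.62
position: [0.6231, -0.1587, 0.1372]
tcp_rot: [[0.44, -0.001, 0.898], [-0.898, 0.0, 0.44], [-0.0, -1.0, -0.0]]
force: [-0.1, 0.7, 3.3]
opening: 0.132
```

```bash
python3 - <<'E'
from h import *
s=read_state();print(s["position"],s["force"],s["moment"],s["opening"],np.degrees(np.arctan2(s["tcp_rot"][1,0],s["tcp_rot"][0,0])))
E
```

```text
[ 0.6230848  -0.15870132  0.13723493] [-0.06598992  0.70813869  3.298081  ] [0.09266098 0.02415023 0.18358275] 0.1324563907028878 -63.91230697494871
```

>>> play_rows --commands '[[[0, 0, 0], [0, 0, -0.07]], [[0, 0, 0], [0, 0, -0.13]], [[0, 0, 0], [0, 0, -0.18]], [[0, 0, 0], [0, 0, -0.18]], [[0, 0, 0], [0, 0, -0.18]], [[0, 0, 0], [0, 0, -0.18]]]'

```text
time_s: 22.38
position: [0.6231, -0.1587, 0.1372]
tcp_rot: [[0.275, -0.0, 0.961], [-0.961, 0.0, 0.275], [-0.0, -1.0, -0.0]]
force: [-1.3, 1.6, 4.2]
opening: 0.134
```

```bash
python3 - <<'E'
from h import *
s=read_state();print(s["time_s"],s["position"],s["force"],s["moment"],s["opening"],np.degrees(np.arctan2(s["tcp_rot"][1,0],s["tcp_rot"][0,0])))
w=capture("wrist");q=wproj(w,s,[.6233,-.1588,.09]).astype(int)
save("p8.png",w["frame"][q[1]-90:q[1]+40,q[0]-75:q[0]+75],4)
E
```

```text
22.375 [ 0.62314369 -0.15874507  0.13722221] [-1.25514628  1.63619889  4.21108938] [0.25723362 0.19722018 0.17530829] 0.13417164461153444 -74.04821828852019
```

View pics/p8.png

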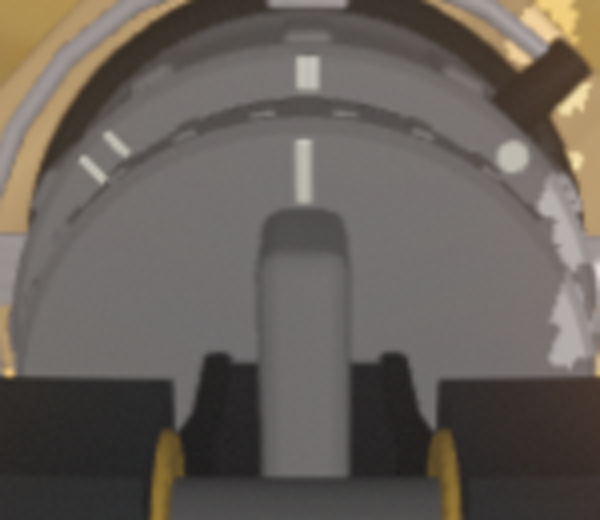

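The cap's line at (304,170) points at the single-bar test mark at (308,72). The dot is at (512,157) and the entry bars are at (105,158). The cap is at the test mark and held under load, so I'll hand in.

```bash
python3 -c "
from rig import *
print(hand_in());s=read_state();print(s['time_s'],s['position'],s['force'],s['opening'])"
```

```text
the job is handed in; nothing more can be done
None
the job is handed in; nothing more can be done
```

Both cells stand button up in the bores and the cap is on. I turned it clockwise about 45° to the single-bar test mark and handed the job in at 22.4 s with the gripper still holding it.

- **Cap position:** the last wrist picture shows the cap's line pointing at the single bar, midway between the entry bars and the lock dot. By measured tool position, the cap is within about 1 mm of the neck centre and pressed fully down (estimated height over the rim 0 mm).
- **Load at hand-in:** the tool felt about 4 N pushing up from the cells and about 0.18 N m turning the cap back. The fingers were at 11.7 mm on the 12 mm rib.
- **Cells:** a picture taken before the cap went on shows both seated, and no abnormal force showed at any step.
- **Not checked directly:** I could not read the switch ring. I did not re-picture the screwdriver, tape measure or sanding block at the end, but the arm only passed well above or clear of them.
- **Disagreement:** the cameras differed from each other by 2–7 mm. I used the wrist camera for the final alignments.

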